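# Refit the turning knob of a hand mill and set the grind

### The job

Put the washed turning knob back on the post of the hand mill: ease it down lightly, never pushing harder than about 12 N, and rock it to and fro until its teeth drop between those of the drive wheel and it sits fully home. Then turn it, still fully home, until its grip bar lines up with the two green marks on the mill's rim, and let go. Leave the lemon, garlic, spice jar and tin where they are.

Things in the scene. Friction and masses are not known exactly. Their poses are not given: they have to be found in the camera images.
- knob: Loose turning knob, 70 mm across, 60 mm high, about 0.14 kg, standing on its teeth; wooden grip bar with a green line along its top, on a black round flange. Origin: centre of the underside of its teeth; z up its axis. Grip bar z = 18 to 60 mm, 64 mm along x, 26 mm across y: take it across y. A 15 mm wide bore on the axis, open below, reaches up to z = 48 mm.
- knob_grip (a point): Point on the knob's axis 42 mm above its origin, where the TCP grips it (fingertips then 5 mm above the flange); axes as the knob's.
- knob_flange (a point): Point on the knob's axis at the underside of its flange (radius 35 mm, 10 mm thick), 8 mm above the knob's origin. Three teeth hang from it, 8 mm high, 12 mm wide with rounded ends, 24 to 31 mm from the axis, one along the knob's +x, the others 120 degrees apart.
- mill: Hand mill, fixed to the worktop where it stands; 126 mm across, metal head on an amber jar. Origin: centre of its underside; z up. Head top at z = 80 mm. The two green marks lie on the head's rim at the mill's +x and -x sides; the knob's bar (its x) must end along this line, either way round. More than 18 N between knob and mill damages it. Touch it with the knob only, not with the fingers.
- post_tip (a point): Tip of the mill's fixed guide post, on its axis, z = 126 mm in the mill's frame. The post is 12 mm thick and tapers to 4 mm over its last 8 mm; the knob's bore goes over it with 1.5 mm play all round.
- drive_top (a point): Point on the mill's axis at the tops of the drive wheel's six teeth, z = 99 mm in the mill's frame. Teeth 9 mm high, 12 mm wide, 22 to 33 mm from the axis, 60 degrees apart. With tooth on tooth the knob's origin is at this point; fully home it is 8 mm below it, the flange resting on the teeth.
- drive_root (a point): On the axis at the foot of those teeth, 9 mm below drive_top. The wheel rides on a spring: it yields up to 4 mm at about 4 to 8 N, then stops hard. Its angle differs each time and is not measured; meshed play is about 4 degrees each way. It turns stiffly (0.14 N m) and stays where left. Pushed with up to 5 N a turning knob slides over the tooth tops; pushed harder it may carry the wheel round.
- lemon: Yellow lemon, 78x55x56 mm, origin under its centre. Bystander.
- garlic: Garlic bulb, 60 mm, origin under its centre. Bystander.
- jar: Spice jar with a brown-black cap, 41 mm across, 105 mm high, origin under its centre. Bystander.
- tin: Tin can, 76 mm across, 58 mm high, origin under its centre. Bystander.

How it is judged:
By the outcome, as a careful person would: the job done as asked, in the order asked, and still so for the second after the job is handed in, with the robot touching nothing.
It also fails if it takes over 67 s, if anything falls off the work surface, if the arm or the gripper's body presses on something with over 40 N, if the wrist force passes 120 N, or if a joint passes its speed limit or range.

### The arm

A 6-joint arm with a two-finger parallel gripper is mounted at the origin on a cart in front of the work surface, level with it; the furniture and walls round the work are solid. World frame = base frame: x ahead of the robot, y to its left, z up, the work surface at z = 0. Lengths are in mm, angles in rad, forces in N, time in s.
With the tool pointing down it reaches from about 375 to 925 mm from the base axis. Payload 5.7 kg.
Tool frame: the origin (TCP) lies between the finger pads, 19 mm behind the fingertips; this is the grasp point; z points along the fingers, y is the line along which they close (so a half turn about z gives the same grasp; the last joint's range is limited). The gripper opens to 85 mm and grips with 20 to 120 N. Pads are 22 mm wide; open, the fingers measure 114 mm over their backs; the gripper's body (76 mm by 85 mm) begins 54 mm behind the grasp point. The pads swing forward as they close: fully open they stand 13 mm farther back than shut.
Start: joints at [-1.243, 0.359, 1.51, -0, 1.272, -0.115], TCP at [257.064, -542.11, 249.967] pointing down, gripper open.
Joint ranges: [-2.97, 2.97], [-1.01, 2.36], [0.21, 2.38], [-0.96, 4.11], [0.2, 2.71], [-2.98, 2.98]. Speed limits (rad/s): [2.39, 2.39, 3.14, 3.14, 3.14, 3.14].

### API

Orientations are given as a rotation vector (axis times angle).
In Python, from cell import env gives the robot as it stands.
- The arm moves only by the tool servo_tool, never from a script. Its argument "steps" is a list of rows, each an object with "xyz": the shift along the world's x, y, z in units of 25 mm (1.0 is 25 mm), a list of three; "rotation": the turn, a rotation vector about the world's x, y, z in degrees, a list of three; "gripper": the closure in counts, from 0 (fully open) to 255 (shut). A call has 1 to 10 rows; each row shifts and turns the commanded pose from where the row before left it; what a row does not reach is not made up. A row lasts 1/10 s, in which the tool goes at most 50 mm and 8.59 degrees, less where a joint would pass 70% of its speed; a pose out of reach is approached as far as the arm can. A call is refused whole if a number of a shift passes 1 or a number of a turn 8.59, either way. A call with a gripper value outside its range is refused whole. The fingers move at their own pace and stop on an object; "newtons" is the grip in N (left out, the last holds). Time passes only in rows, so rows that do not move let the fingers close. It gives the time, the measured TCP pose, the force, the opening and the grip force at its end, in the units of the state.
- env.state(): the state, without advancing time (a new reading comes with each control period).
- env.get_image(name): name is "side" or "top"; returns a dict with "color" (384x512x3 uint8, red, green, blue), "range_z" (384x512 float32, mm along the optical axis (not along the pixel's ray), 0 where there is no reading), "fx", "fy", "cx", "cy" (pixels), "rvec" (rotation vector, rad) and "tvec" (3), from world to camera coordinates, as OpenCV has them. Camera axes: x right, y down, z forward; pixel columns grow to the right and rows downward; lengths in mm; the calibration is good to about 2 mm. A picture is of the moment at which its call begins.
- env.job_done(): hands the job in; it is judged then, once.
The state is a dict: "time_s": time; "qpos": joint angles; "dq": joint speeds; "joint_efforts": joint torques, N m; "position": TCP position; "orientation": TCP orientation; "force": force on the tool from outside, world axes, zero at the start; "torque": the same for the moment, N m; "width": finger opening in mm; "grasp_force": force on a finger pad.
Only numpy, scipy, OpenCV 4.12 (cv2) and the standard library are available. Lean on these libraries where they do the work, as an engineer would, in place of code of your own. Each camera call takes 0.05 s, during which the arm holds its last target. There are 200 camera calls.

## Working session

There is one attempt and no reset: what is moved stays moved. The work goes in short steps, Python scripts to look and compute and a tool call to move; the robot and the scene stay as the last step left them, time stands still between calls to the robot, and variables do not carry over. Pictures are saved under pics/ and viewed, at most 10 in all, crops included, and the job is handed in when it is done.

Besides the shell and the picture viewer there is one more tool, called after "Emit:" as a command line: name --argument value ..., lists and objects as JSON in quotes. servo_tool: Moves the arm, as the interface text tells. Its arguments: {"type":"object","properties":{"steps":{"type":"array"},"newtons":{"type":"number"}},"required":["steps"]}

```bash
mkdir -p pics; cat > h.py <<'E'
import numpy as np, cv2
from cell import env
def snap(n,f=None):
    im=env.get_image(n)
    if f: cv2.imwrite('pics/'+f,im['color'][:,:,::-1])
    np.savez('last_%s.npz'%n,**im); return im
def world(im):
    z=im['range_z'].astype(float); v,u=np.mgrid[:z.shape[0],:z.shape[1]]
    P=np.stack([(u-im['cx'])/im['fx']*z,(v-im['cy'])/im['fy']*z,z],-1)
    R=cv2.Rodrigues(np.array(im['rvec'],float))[0]
    W=(P-np.array(im['tvec']).ravel())@R; W[z==0]=np.nan; return W
E
python3 - <<'E'
from h import *
for n in('top','side'):
    im=snap(n,n+'1.png'); print(n,im['fx'],im['tvec'],im['rvec'])
s=env.state(); print(s)
E
```

```text
top 408.78112137866833 [   7.07491893  487.73848998 1181.2380723 ] [ 2.17622054 -2.14039052  0.09012695]
side 363.16615002624036 [-196.95191381  348.02630535  991.59336004] [ 1.94670047 -1.21627434  0.61398931]
{'time_s': 0.1, 'qpos': array([-1.24313756e+00,  3.59430437e-01,  1.51134175e+00, -1.52516923e-05,
        1.27251807e+00, -1.15092323e-01]), 'dq': array([-1.64316035e-04, -1.06030640e-03, -1.76761885e-03, -7.29097416e-04,
        1.06588223e-03,  7.30714237e-05]), 'joint_efforts': array([-1.16071951e-03, -5.28653276e+01, -2.79351604e+01, -3.58305924e-04,
        4.98067966e-03, -2.55389438e-05]), 'position': array([ 256.85519953, -541.58019678,  249.23246392]), 'orientation': array([-3.06327942e+00, -6.89441747e-01,  3.05479460e-04]), 'force': array([-0.19350244,  0.01007531,  0.07245249]), 'torque': array([ 0.0123519 , -0.00027432,  0.02958897]), 'grasp_force': 0.0, 'width': 85.21353025637596}
```

View pics/top1.png

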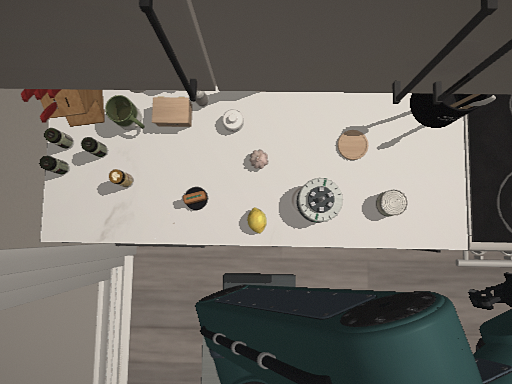

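View pics/side1.png

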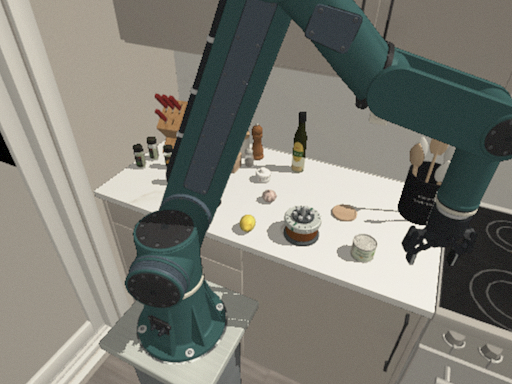

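The top view shows the knob at about (195,198), the mill at (320,200), the lemon at (258,220), the tin at (392,203) and the garlic at (260,159). In the side view the arm hides the knob and the mill is at (302,222). Next I enlarge the knob and mill.

```bash
python3 - <<'E'
from h import *
im=dict(np.load('last_top.npz')); c=im['color'][:,:,::-1]
a=cv2.resize(c[170:230,165:225],(390,390),interpolation=cv2.INTER_CUBIC)
b=cv2.resize(c[170:230,290:350],(390,390),interpolation=cv2.INTER_CUBIC)
cv2.imwrite('pics/crop1.png',np.hstack([a,b]))
W=world(im)
hsv=cv2.cvtColor(im['color'],cv2.COLOR_RGB2HSV)
H,S,V=[hsv[...,i] for i in range(3)]
def rep(n,m,top=None):
    p=W[m]; p=p[~np.isnan(p).any(1)]
    print(n,m.sum(),p.mean(0).round(1),p.min(0).round(1),p.max(0).round(1))
box=np.zeros(V.shape,bool)
k=box.copy();k[180:215,180:213]=1
m=box.copy();m[170:230,290:350]=1
rep('knob top',k&(W[...,2]>50)); rep('flange',k&(W[...,2]>12))
rep('mill>70',m&(W[...,2]>70)); rep('mill>110',m&(W[...,2]>110))
kt=k&(W[...,2]>50)
v,u=np.nonzero(kt); 
p=W[kt][:,:2]; d=p-p.mean(0); ev=np.linalg.svd(d)[2][0]; print('knob axis deg',np.degrees(np.arctan2(ev[1],ev[0])))
pp=d@np.linalg.svd(d)[2].T; print(pp.min(0),pp.max(0))
g=(H>38)&(H<95)&(S>70)
for n,mm in(('kg',k),('mg',m)):
    for q,w in zip(np.argwhere(g&mm),W[g&mm]): print(n,q,w.round(),hsv[tuple(q)])
rep('table',(abs(W[...,2])<8)&(np.mgrid[:384,:512][0]>100)&(np.mgrid[:384,:512][0]<240))
E
```

```text
knob top 196 [466.7 188.2  57.9] [448.3 156.3  50.8] [484.2 220.3  65.2]
flange 436 [464.9 186.3  36.6] [433.6 155.2  12. ] [499.9 221.2  65.2]
mill>70 1521 [ 462.3 -171.3   82.9] [ 402.3 -233.7   70.2] [ 524.5 -110.   126.5]
mill>110 16 [ 463.  -171.8  121.3] [ 457.7 -176.2  115.4] [ 468.8 -167.8  126.5]
knob axis deg 105.09382914082192
[-31.42448892 -12.46456666] [32.66044861 13.77265759]
kg [195 197] [472. 179.  59.] [ 77 115 104]
kg [195 198] [472. 176.  56.] [ 77 123  93]
kg [195 199] [471. 172.  63.] [ 80 155  92]
kg [195 200] [472. 170.  58.] [ 73  72 117]
kg [196 193] [469. 191.  54.] [ 76 111 106]
kg [196 194] [468. 187.  60.] [ 76 114  96]
kg [196 195] [469. 185.  58.] [ 79 140  93]
kg [196 196] [468. 180.  65.] [ 82 125 116]
kg [196 197] [468. 178.  62.] [ 82  89 138]
kg [197 189] [465. 202.  59.] [ 76 113 104]
kg [197 190] [466. 199.  59.] [ 78 119  94]
kg [197 191] [465. 195.  63.] [ 80 138  94]
kg [197 192] [466. 193.  60.] [ 79 140 102]
kg [197 193] [466. 190.  57.] [ 74  99 113]
kg [198 187] [462. 207.  61.] [ 81 151  93]
kg [198 188] [462. 203.  64.] [ 80 148 100]
kg
[... 441 characters left out ...]
  78.] [ 72 118 125]
mg [214 316] [ 422. -160.   82.] [ 70  77 112]
mg [214 317] [ 422. -163.   80.] [ 73 117  89]
mg [215 316] [ 419. -160.   81.] [ 74 126 115]
mg [215 317] [ 419. -163.   79.] [ 74 110  95]
mg [216 316] [ 416. -160.   79.] [ 74 146  84]
mg [217 316] [ 413. -160.   79.] [ 75 141  85]
mg [218 315] [ 411. -158.   75.] [ 73 110  86]
mg [218 316] [ 410. -160.   81.] [ 74 114  96]
mg [219 316] [ 408. -160.   78.] [ 72  78 127]
mg [221 313] [ 404. -161.    6.] [74 90 37]
mg [221 314] [ 402. -155.   72.] [ 74 108  59]
mg [221 315] [ 402. -158.   72.] [73 99 85]
mg [221 316] [ 402. -161.   72.] [ 71  78 101]
table 54651 [546.4 -66.9  -0.7] [ 336.7 -759.9   -8. ] [779.  663.3   8. ]
```

View pics/crop1.png

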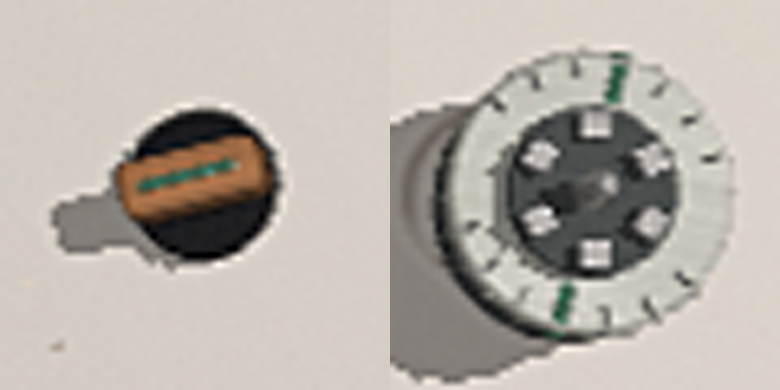

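The crop shows the green line on the knob running from about (187,198) to (200,195) in full-image pixels, so its bar lies near 105° in world. The mill's marks are at about (324,182) and (316,217), which puts their axis near -13° and the mill centre near (463,-172). Now I measure the wheel angle. The first travel moves only depend on the knob.

```bash
python3 - <<'E'
from h import *
im=dict(np.load('last_top.npz')); R=cv2.Rodrigues(im['rvec'])[0]; t=im['tvec'].ravel()
def onz(u,v,z):
    d=R.T@np.array([(u-im['cx'])/im['fx'],(v-im['cy'])/im['fy'],1]); o=-R.T@t
    return (o+d*(z-o[2])/d[2])[:2]
print('cam',-R.T@t)
for z,l in((99,[(596,125),(655,158),(653,221),(596,253),(540,220),(540,155)]),(80,[(617,78),(564,302)]),):
    p=np.array([onz(290+(u-390+.5)/6.5-.5,170+(v+.5)/6.5-.5,z) for u,v in l]); c=p.mean(0); d=p-c
    print(z,c.round(1),np.degrees(np.arctan2(d[:,1],d[:,0])).round(1),np.hypot(*d.T).round(1))
# knob: bar corner centre & green ends at z=60 ; flange outline centre at z=18
f=lambda u,v,z:onz(165+(u+.5)/6.5-.5,170+(v+.5)/6.5-.5,z)
a,b=f(138,187,60),f(240,163,60); print('line',a,b,(a+b)/2,np.degrees(np.arctan2(*(b-a)[::-1])))
print('flange', f(200,184,18))
E
```

```text
cam [ 362.68330441  -10.45235765 1225.40354229]
99 [ 463.3 -172. ] [   0.6  -61.5 -119.4  179.5  119.9   59.8] [27.1 28.1 27.3 27.4 27.6 27.8]
80 [ 464.6 -172.1] [-13.1 166.9] [50. 50.]
line [461.36173741 210.47384417] [472.71986725 165.62783169] [467.04080233 188.05083793] -75.7875801685625
flange [466.74779248 190.02254879]
```

Emit:
servo_tool --steps '[{"xyz": [1,1,0],"rotation": [0,0,8],"gripper": 0},{"xyz": [1,1,0],"rotation": [0,0,8],"gripper": 0},{"xyz": [1,1,0],"rotation": [0,0,8],"gripper": 0},{"xyz": [1,1,0],"rotation": [0,0,8],"gripper": 0},{"xyz": [1,1,0],"rotation": [0,0,8],"gripper": 0},{"xyz": [1,1,0],"rotation": [0,0,8],"gripper": 0},{"xyz": [1,1,0],"rotation": [0,0,8],"gripper": 0},{"xyz": [1,1,0],"rotation": [0,0,8],"gripper": 0},{"xyz": [0.4,1,0],"rotation": [0,0,8],"gripper": 0},{"xyz": [0,1,0],"rotation": [0,0,8],"gripper": 0}]'

```text
time_s: 1.1
position: [468.4, -290.9, 249.5]
orientation: [1.896, 2.505, 0.001]
force: [0.8, 0.2, -0.3]
width: 85.5
grasp_force: 0.0
```

Emit:
servo_tool --steps '[{"xyz": [0,1,0],"rotation": [0,0,0],"gripper": 0},{"xyz": [0,1,0],"rotation": [0,0,0],"gripper": 0},{"xyz": [0,1,0],"rotation": [0,0,0],"gripper": 0},{"xyz": [0,1,0],"rotation": [0,0,0],"gripper": 0},{"xyz": [0,1,0],"rotation": [0,0,0],"gripper": 0},{"xyz": [0,1,0],"rotation": [0,0,0],"gripper": 0},{"xyz": [0,1,0],"rotation": [0,0,0],"gripper": 0},{"xyz": [0,1,0],"rotation": [0,0,0],"gripper": 0},{"xyz": [0,1,0],"rotation": [0,0,0],"gripper": 0},{"xyz": [0,1,0],"rotation": [0,0,0],"gripper": 0}]'

```text
time_s: 2.1
position: [466.7, -41.0, 249.7]
orientation: [-1.904, -2.498, 0.0]
force: [0.4, 1.0, 0.3]
width: 85.9
grasp_force: 0.0
```

Emit:
servo_tool --steps '[{"xyz": [0,1,0],"rotation": [0,0,0],"gripper": 0},{"xyz": [0,1,0],"rotation": [0,0,0],"gripper": 0},{"xyz": [0,1,0],"rotation": [0,0,0],"gripper": 0},{"xyz": [0,1,0],"rotation": [0,0,0],"gripper": 0},{"xyz": [0,1,0],"rotation": [0,0,0],"gripper": 0},{"xyz": [0,1,0],"rotation": [0,0,0],"gripper": 0},{"xyz": [0,1,0],"rotation": [0,0,0],"gripper": 0},{"xyz": [0,1,0],"rotation": [0,0,0],"gripper": 0},{"xyz": [0,1,0],"rotation": [0,0,0],"gripper": 0},{"xyz": [0,0,0],"rotation": [0,0,0],"gripper": 0}]'

```text
time_s: 3.1
position: [466.8, 185.2, 249.7]
orientation: [-1.901, -2.5, -0.001]
force: [-0.7, -0.4, -0.1]
width: 85.2
grasp_force: 0.0
```

Emit:
servo_tool --steps '[{"xyz": [0,0.12,-1],"rotation": [0,0,-0.8],"gripper": 0},{"xyz": [0,0,-1],"rotation": [0,0,0],"gripper": 0},{"xyz": [0,0,-1],"rotation": [0,0,0],"gripper": 0},{"xyz": [0,0,-1],"rotation": [0,0,0],"gripper": 0},{"xyz": [0,0,-1],"rotation": [0,0,0],"gripper": 0},{"xyz": [0,0,-1],"rotation": [0,0,0],"gripper": 0},{"xyz": [0,0,-1],"rotation": [0,0,0],"gripper": 0},{"xyz": [0,0,-0.8],"rotation": [0,0,0],"gripper": 0},{"xyz": [0,0,-0.5],"rotation": [0,0,0],"gripper": 0},{"xyz": [0,0,0],"rotation": [0,0,0],"gripper": 0}]'

```text
time_s: 4.1
position: [465.9, 185.1, 41.0]
orientation: [-1.921, -2.483, 0.005]
force: [0.4, 0.1, 0.2]
width: 85.6
grasp_force: 0.0
```

Emit:
servo_tool --newtons 40 --steps '[{"xyz": [0,0,0],"rotation": [0,0,0],"gripper": 255},{"xyz": [0,0,0],"rotation": [0,0,0],"gripper": 255},{"xyz": [0,0,0],"rotation": [0,0,0],"gripper": 255},{"xyz": [0,0,0],"rotation": [0,0,0],"gripper": 255},{"xyz": [0,0,0],"rotation": [0,0,0],"gripper": 255},{"xyz": [0,0,0],"rotation": [0,0,0],"gripper": 255},{"xyz": [0,0,0],"rotation": [0,0,0],"gripper": 255},{"xyz": [0,0,0],"rotation": [0,0,0],"gripper": 255}]'

```text
time_s: 4.9
position: [467.6, 186.1, 43.2]
orientation: [1.921, 2.485, 0.002]
force: [-1.2, -0.5, 6.1]
width: 25.6
grasp_force: 42.9
```

Emit:
servo_tool --steps '[{"xyz": [0,0,0.2],"rotation": [0,0,0],"gripper": 255},{"xyz": [0,0,1],"rotation": [0,0,0],"gripper": 255},{"xyz": [0,0,1],"rotation": [0,0,0],"gripper": 255},{"xyz": [0,0,1],"rotation": [0,0,0],"gripper": 255},{"xyz": [0,0,1],"rotation": [0,0,0],"gripper": 255},{"xyz": [0,0,1],"rotation": [0,0,0],"gripper": 255},{"xyz": [0,0,1],"rotation": [0,0,0],"gripper": 255},{"xyz": [0,0,1],"rotation": [0,0,0],"gripper": 255},{"xyz": [0,0,0],"rotation": [0,0,0],"gripper": 255},{"xyz": [0,0,0],"rotation": [0,0,0],"gripper": 255}]'

```text
time_s: 5.9
position: [466.9, 185.9, 222.6]
orientation: [1.921, 2.485, 0.001]
force: [-0.4, 1.1, -1.2]
width: 25.1
grasp_force: 42.1
```

```bash
python3 - <<'E'
from h import *
P=[]
for i in range(4):
    s=env.state(); P.append(np.r_[s['position'],s['force'],s['torque']]); im=snap('top' if i%2 else 'side','lift%d.png'%i)
print(np.array(P).round(2))
E
```

```text
[[ 4.6693e+02  1.8587e+02  2.2260e+02 -4.3000e-01  1.0600e+00 -1.1700e+00
   3.0000e-02 -2.0000e-02  3.0000e-02]
 [ 4.6629e+02  1.8571e+02  2.2175e+02  2.5000e-01  4.0000e-02 -1.9400e+00
  -4.0000e-02  8.0000e-02 -0.0000e+00]
 [ 4.6597e+02  1.8561e+02  2.2127e+02 -2.0000e-01  8.0000e-02 -1.2700e+00
   4.0000e-02  4.0000e-02  0.0000e+00]
 [ 4.6591e+02  1.8558e+02  2.2110e+02 -3.8000e-01  1.8000e-01 -9.9000e-01
  -4.0000e-02 -2.0000e-02  2.0000e-02]]
```

View pics/lift2.png

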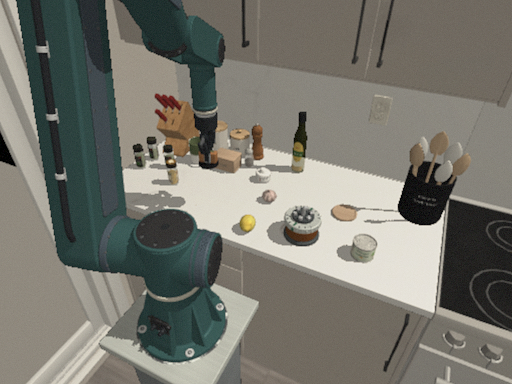

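The side view shows the knob held upright at about (208,160). I carry it above the mill and turn it towards the tooth gap at 150°.

Emit:
servo_tool --steps '[{"xyz": [0,-1,0],"rotation": [0,0,7.5],"gripper": 255},{"xyz": [0,-1,0],"rotation": [0,0,7.5],"gripper": 255},{"xyz": [0,-1,0],"rotation": [0,0,7.5],"gripper": 255},{"xyz": [0,-1,0],"rotation": [0,0,7.5],"gripper": 255},{"xyz": [0,-1,0],"rotation": [0,0,7.5],"gripper": 255},{"xyz": [0,-1,0],"rotation": [0,0,7.5],"gripper": 255},{"xyz": [0,-1,0],"rotation": [0,0,0],"gripper": 255},{"xyz": [0,-1,0],"rotation": [0,0,0],"gripper": 255},{"xyz": [0,-1,0],"rotation": [0,0,0],"gripper": 255},{"xyz": [0,-1,0],"rotation": [0,0,0],"gripper": 255}]'

```text
time_s: 7.1
position: [466.4, -65.0, 221.5]
orientation: [-0.824, -3.029, 0.0]
force: [-0.2, 0.3, -1.5]
width: 25.3
grasp_force: 42.1
```

Emit:
servo_tool --steps '[{"xyz": [0,-1,0],"rotation": [0,0,0],"gripper": 255},{"xyz": [0,-1,0],"rotation": [0,0,0],"gripper": 255},{"xyz": [0,-1,0],"rotation": [0,0,0],"gripper": 255},{"xyz": [0,-1,0],"rotation": [0,0,0],"gripper": 255},{"xyz": [0,-0.35,-0.5],"rotation": [0,0,0],"gripper": 255},{"xyz": [0,0,-0.5],"rotation": [0,0,0],"gripper": 255},{"xyz": [0,0,0],"rotation": [0,0,0],"gripper": 255},{"xyz": [0,0,0],"rotation": [0,0,0],"gripper": 255}]'

```text
time_s: 7.9
position: [466.3, -172.0, 196.4]
orientation: [-0.823, -3.029, -0.001]
force: [-0.3, -0.2, -0.4]
width: 25.5
grasp_force: 42.1
```

```bash
python3 - <<'E'
from h import *
im=snap('side'); s=env.state(); print(s['position'],s['orientation'],s['qpos'])
a=np.degrees(np.arctan2(s['orientation'][1],s['orientation'][0]));print('bar',(2*a)%180)
c=im['color'][140:260,250:350,::-1]
cv2.imwrite('pics/ov.png',cv2.resize(c,(500,600),interpolation=cv2.INTER_CUBIC))
snap('top','top2.png')
E
```

```text
[ 466.81641722 -172.17118559  197.04262335] [-8.23417225e-01 -3.03048886e+00 -6.00887235e-04] [-4.92334265e-01  2.72280368e-01  1.79150301e+00  1.08974735e-04
  1.07909363e+00 -1.53257028e+00]
bar 149.59818206391137
```

View pics/ov.png

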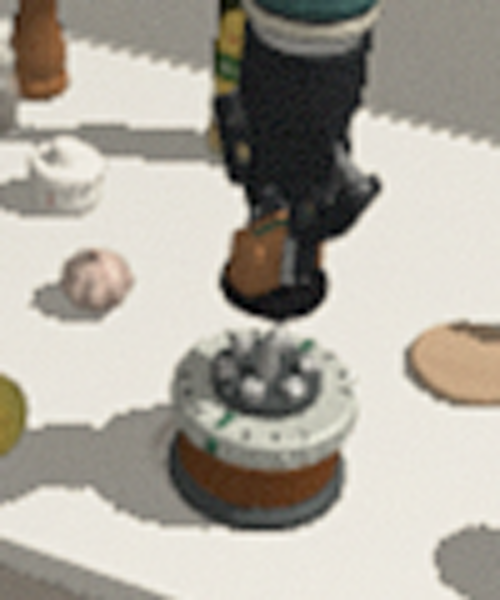

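The crop shows the flange at u≈220..327 with its lower edge at v≈318. It is roughly above the mill, whose rim spans u≈172..357. I check this against projections.

```bash
cat > proj.py <<'E'
from h import *
from scipy.optimize import least_squares
def ext(im,c,r,zs):
    a=np.radians(np.arange(0,360,1)); P=np.concatenate([np.c_[c[0]+r*np.cos(a),c[1]+r*np.sin(a),0*a+z] for z in zs])
    K=np.array([[im['fx'],0,im['cx']],[0,im['fy'],im['cy']],[0,0,1]],float)
    q=cv2.projectPoints(P,im['rvec'],im['tvec'],K,None)[0][:,0]
    return np.array([q[:,0].min(),q[:,0].max(),q[:,1].max()])
E
python3 - <<'E'
from proj import *
im=dict(np.load('last_side.npz'))
hsv=cv2.cvtColor(im['color'],cv2.COLOR_RGB2HSV)
W=world(im)
to=lambda u,v:((np.array(u)+.5)/5-.5+250,(np.array(v)+.5)/5-.5+140)
zt=197-42
print('mill pred',ext(im,(463.4,-172),63,[80]))
print('flange pred',ext(im,(463.4,-172),35,[zt+8,zt+18]))
print('obs crop: flange',to([220,327],[318,318]))
V=hsv[...,2].astype(int)
for r in range(192,205): print(r,V[r,288:322])
# colours across mill rim rows
for r in (218,220,222): print(r,V[r,280:326])
m=(W[...,2]>zt+3)&(W[...,2]<zt+17)&(np.hypot(W[...,0]-463,W[...,1]+172)<50)&(V<70)
v,u=np.nonzero(m); print(m.sum(),u.min(),u.max(),v.min(),v.max())
p=W[m]
print(least_squares(lambda c:np.hypot(p[:,0]-c[0],p[:,1]-c[1])-35,[463,-172],loss='soft_l1').x)
mm=(W[...,2]>60)&(W[...,2]<76)&(np.hypot(W[...,0]-463,W[...,1]+172)<80); p=W[mm]
print(mm.sum(),least_squares(lambda c:np.hypot(p[:,0]-c[0],p[:,1]-c[1])-63,[463,-172],loss='soft_l1').x)
E
```

```text
mill pred [282.93205066 320.71242137 229.60003362]
flange pred [293.13301685 315.37484341 204.05612366]
obs crop: flange (array([293.6, 315. ]), array([203.2, 203.2]))
192 [230 230 232 233 232 237 211 109  80  98 102 104 109 121 120 104 103  90
  90 110  86  36  36  35  39  83 186 235 233 231 233 232 234 232]
193 [230 231 231 231 233 232 162  43  90  98 100  99 107 107 105 105 102  92
  92 104  81  33  34  32  37  61 156 228 237 233 230 233 232 231]
194 [231 231 232 231 234 215 121  58 102  97  96 101 107 103 106 105  98  89
  83 101  69  27  34  37  26  24  67 188 238 234 230 231 232 232]
195 [232 232 232 231 236 202  75  51  87  97  99 104 105 103 100  97 101  91
  93 108  87  37  55  53  29  25  17 156 230 233 231 232 231 233]
196 [231 231 230 234 236 195  45  29  69  91  95 102 101 103  98 100 100  86
  81  93  84  41  56  61  31  32  19 130 220 234 232 232 232 232]
197 [234 232 233 232 237 198  72  14  33  75  92  98 100 100  96  88  74  59
  24  33  38  28  22  21  35  26  27 134 221 235 231 233 233 234]
198 [232 231 231 232 236 228 154   2  20  33  69  86  84  79  68  57  22  
[... 885 characters left out ...]
 237 234 234 233 234 233 232 231 234 234]
218 [232 234 238 219 148 114 106  73  98 119 115 121  99  48  55  84  71  48
  94 134 155 172 147  86  75  59  71 103 174 215 165 104  80 103 169 204
 204 193 168 150 194 234 235 235 235 234]
220 [228 208 207 198 149 111 118 122 119 147 172 174 152 109  86  55  49  54
  54  74  98 105  89  82  88  87  79  71  93  95  74  61 101 170 206 195
 197 199 198 204 214 224 233 235 235 233]
222 [140 142 139 139 124 113 116 142 149 137 168 195 216 218 182 113 106 104
  65  44  52  39  48  54  54  59  57  48  80  93 123 183 206 200 200 202
 201 198 204 214 200 208 236 234 233 235]
88 294 314 193 203
[ 467.30171697 -167.17821643]
134 [ 466.47185571 -175.64205331]
```

Predicted and observed outlines agree to about 1 mm, so the knob is over the post. I ease it down.

Emit:
servo_tool --steps '[{"xyz": [0,0,-0.5],"rotation": [0,0,0],"gripper": 255},{"xyz": [0,0,-0.5],"rotation": [0,0,0],"gripper": 255},{"xyz": [0,0,-0.2],"rotation": [0,0,0],"gripper": 255},{"xyz": [0,0,-0.2],"rotation": [0,0,0],"gripper": 255},{"xyz": [0,0,-0.2],"rotation": [0,0,0],"gripper": 255},{"xyz": [0,0,0],"rotation": [0,0,0],"gripper": 255}]'

```text
time_s: 8.6
position: [466.9, -172.7, 157.2]
orientation: [-0.824, -3.031, 0.0]
force: [-0.9, -0.3, -1.6]
width: 25.6
grasp_force: 42.1
```

Emit:
servo_tool --steps '[{"xyz": [0,0,-0.1],"rotation": [0,0,0],"gripper": 255},{"xyz": [0,0,-0.1],"rotation": [0,0,0],"gripper": 255},{"xyz": [0,0,-0.1],"rotation": [0,0,0],"gripper": 255},{"xyz": [0,0,0],"rotation": [0,0,0],"gripper": 255}]'

```text
time_s: 9.0
position: [466.9, -172.8, 149.7]
orientation: [-0.824, -3.031, -0.0]
force: [-0.3, 0.7, -2.0]
width: 25.7
grasp_force: 42.1
```

Emit:
servo_tool --steps '[{"xyz": [0,0,-0.1],"rotation": [0,0,0],"gripper": 255},{"xyz": [0,0,-0.1],"rotation": [0,0,0],"gripper": 255},{"xyz": [0,0,-0.06],"rotation": [0,0,0],"gripper": 255},{"xyz": [0,0,0],"rotation": [0,0,0],"gripper": 255}]'

```text
time_s: 9.4
position: [466.9, -172.8, 143.2]
orientation: [-0.824, -3.031, -0.0]
force: [0.3, -0.4, -1.1]
width: 25.4
grasp_force: 42.1
```

Emit:
servo_tool --steps '[{"xyz": [0,0,-0.04],"rotation": [0,0,0],"gripper": 255},{"xyz": [0,0,0],"rotation": [0,0,0],"gripper": 255}]'

```text
time_s: 9.6
position: [467.0, -172.9, 142.4]
orientation: [-0.824, -3.031, 0.0]
force: [0.5, -0.2, -1.7]
width: 25.3
grasp_force: 42.1
```

Emit:
servo_tool --steps '[{"xyz": [0,0,-0.04],"rotation": [0,0,0],"gripper": 255},{"xyz": [0,0,0],"rotation": [0,0,0],"gripper": 255}]'

```text
time_s: 9.8
position: [467.0, -172.8, 141.4]
orientation: [-0.824, -3.031, 0.0]
force: [-0.3, 0.1, -1.9]
width: 25.7
grasp_force: 42.1
```

Emit:
servo_tool --steps '[{"xyz": [0,0,-0.04],"rotation": [0,0,0],"gripper": 255},{"xyz": [0,0,0],"rotation": [0,0,0],"gripper": 255}]'

```text
time_s: 10.0
position: [467.0, -172.8, 140.4]
orientation: [-0.824, -3.031, 0.0]
force: [-0.6, -0.4, -1.6]
width: 25.5
grasp_force: 42.1
```

Emit:
servo_tool --steps '[{"xyz": [0,0,-0.04],"rotation": [0,0,0],"gripper": 255},{"xyz": [0,0,0],"rotation": [0,0,0],"gripper": 255}]'

```text
time_s: 10.2
position: [467.0, -172.8, 139.3]
orientation: [-0.824, -3.031, 0.0]
force: [-0.6, -0.2, -0.9]
width: 24.9
grasp_force: 42.1
```

Emit:
servo_tool --steps '[{"xyz": [0,0,-0.04],"rotation": [0,0,0],"gripper": 255},{"xyz": [0,0,0],"rotation": [0,0,0],"gripper": 255}]'

```text
time_s: 10.4
position: [467.0, -172.8, 138.4]
orientation: [-0.824, -3.031, 0.0]
force: [-0.3, 0.9, -1.7]
width: 25.5
grasp_force: 42.1
```

Emit:
servo_tool --steps '[{"xyz": [0,0,-0.04],"rotation": [0,0,0],"gripper": 255},{"xyz": [0,0,0],"rotation": [0,0,0],"gripper": 255}]'

```text
time_s: 10.6
position: [467.0, -172.8, 137.4]
orientation: [-0.824, -3.031, 0.0]
force: [0.2, 0.6, -1.1]
width: 25.4
grasp_force: 42.1
```

No contact force 3.6 mm below the tooth tops, so the teeth are between those of the wheel. I continue until it seats.

Emit:
servo_tool --steps '[{"xyz": [0,0,-0.04],"rotation": [0,0,0],"gripper": 255},{"xyz": [0,0,-0.04],"rotation": [0,0,0],"gripper": 255},{"xyz": [0,0,0],"rotation": [0,0,0],"gripper": 255}]'

```text
time_s: 10.9
position: [467.0, -172.8, 135.3]
orientation: [-0.824, -3.031, 0.0]
force: [0.7, 0.3, -0.6]
width: 25.7
grasp_force: 42.1
```

Emit:
servo_tool --steps '[{"xyz": [0,0,-0.04],"rotation": [0,0,0],"gripper": 255},{"xyz": [0,0,0],"rotation": [0,0,0],"gripper": 255}]'

```text
time_s: 11.1
position: [467.2, -172.9, 134.5]
orientation: [0.824, 3.031, -0.0]
force: [-0.9, -0.4, -1.7]
width: 25.7
grasp_force: 42.1
```

Emit:
servo_tool --steps '[{"xyz": [0,0,-0.04],"rotation": [0,0,0],"gripper": 255},{"xyz": [0,0,0],"rotation": [0,0,0],"gripper": 255}]'

```text
time_s: 11.3
position: [467.2, -173.0, 133.7]
orientation: [0.824, 3.031, -0.0]
force: [-0.1, -0.7, 3.1]
width: 25.4
grasp_force: 42.6
```

The force is up about 4.5 N, which is the flange landing on the wheel at the expected height. I turn +17.4° to the marks under light pressure, moving the TCP slightly to keep the knob on the mill axis.

Emit:
servo_tool --steps '[{"xyz": [0,0,-0.01],"rotation": [0,0,0],"gripper": 255},{"xyz": [0.001,0.006,0],"rotation": [0,0,2],"gripper": 255},{"xyz": [0.001,0.006,0],"rotation": [0,0,2],"gripper": 255},{"xyz": [0.001,0.006,0],"rotation": [0,0,2],"gripper": 255},{"xyz": [0,0,0],"rotation": [0,0,0],"gripper": 255}]'

```text
time_s: 11.8
position: [467.4, -172.8, 133.5]
orientation: [0.664, 3.07, -0.001]
force: [-2.0, -1.1, 3.0]
width: 25.2
grasp_force: 42.7
```

```bash
cat > st.py <<'E'
from h import *
s=env.state(); o=s['orientation']; print(s['position'].round(2),s['force'].round(2),s['torque'].round(3),'bar',round((2*np.degrees(np.arctan2(o[1],o[0])))%180,2))
E
python3 st.py
```

```text
[ 467.39 -172.81  133.48] [-1.96 -1.08  3.04] [-0.285  0.189  0.021] bar 155.6
```

Emit:
servo_tool --steps '[{"xyz": [0.001,0.006,0],"rotation": [0,0,2],"gripper": 255},{"xyz": [0.001,0.006,0],"rotation": [0,0,2],"gripper": 255},{"xyz": [0.001,0.006,0],"rotation": [0,0,2],"gripper": 255},{"xyz": [0,0,0],"rotation": [0,0,0],"gripper": 255}]'

```text
time_s: 12.2
position: [467.4, -172.5, 133.4]
orientation: [0.503, 3.1, -0.002]
force: [-1.2, -2.4, 4.2]
width: 25.4
grasp_force: 42.7
```

```bash
python3 st.py
```

```text
[ 467.44 -172.51  133.44] [-1.17 -2.44  4.23] [-0.564  0.302  0.029] bar 161.55
```

Emit:
servo_tool --steps '[{"xyz": [0.001,0.006,0],"rotation": [0,0,2],"gripper": 255},{"xyz": [0.001,0.006,0],"rotation": [0,0,2],"gripper": 255},{"xyz": [0.001,0.006,0],"rotation": [0,0,1.4],"gripper": 255},{"xyz": [0,0,0],"rotation": [0,0,0],"gripper": 255},{"xyz": [0,0,0],"rotation": [0,0,0],"gripper": 255}]'

```text
time_s: 12.7
position: [467.6, -172.0, 133.4]
orientation: [0.358, 3.121, -0.002]
force: [-1.9, -4.0, 3.8]
width: 25.7
grasp_force: 42.7
```

```bash
python3 st.py; python3 - <<'E'
from h import *
im=snap('side'); t=snap('top')
c=im['color'][165:255,260:340,::-1]; d=t['color'][170:230,290:350,::-1]
a=cv2.resize(c,(400,450),interpolation=cv2.INTER_CUBIC); b=cv2.resize(d,(390,450),interpolation=cv2.INTER_CUBIC)
cv2.imwrite('pics/turn.png',np.hstack([a,b]))
E
python3 st.py
```

```text
[ 467.57 -172.03  133.41] [-1.86 -4.02  3.79] [-1.01   0.291 -0.039] bar 166.92
[ 467.55 -171.98  133.38] [-0.8  -5.06  3.42] [-1.1    0.293 -0.07 ] bar 166.94
```

View pics/turn.png

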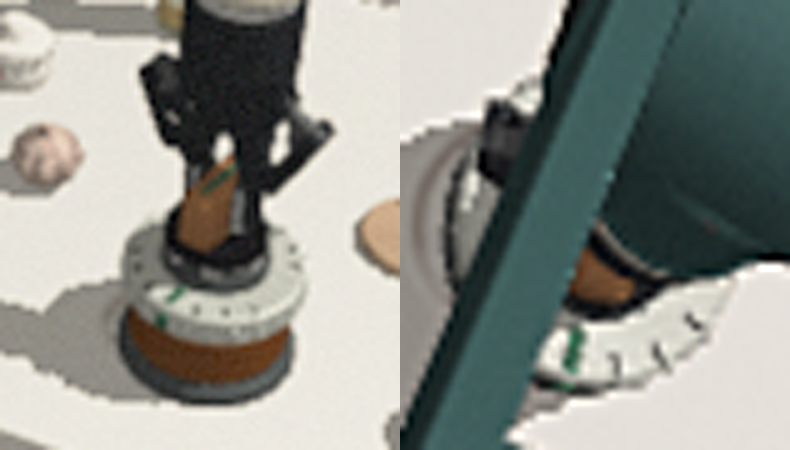

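The side view shows the knob seated on the wheel, with its bar pointing at the near green mark. There is some sideways load of about 5 N, so I ease it off before checking the angle.

Emit:
servo_tool --steps '[{"xyz": [0,-0.02,0],"rotation": [0,0,0],"gripper": 255},{"xyz": [0,-0.02,0],"rotation": [0,0,0],"gripper": 255},{"xyz": [0,0,0],"rotation": [0,0,0],"gripper": 255}]'

```text
time_s: 13.1
position: [467.4, -172.3, 133.2]
orientation: [0.357, 3.121, 0.001]
force: [-1.0, -2.5, 3.5]
width: 25.6
grasp_force: 42.8
```

```bash
python3 st.py
```

```text
[ 467.41 -172.34  133.22] [-0.97 -2.52  3.5 ] [-0.625  0.088 -0.037] bar 166.95
```

Emit:
servo_tool --steps '[{"xyz": [0,-0.02,0],"rotation": [0,0,0],"gripper": 255},{"xyz": [0,0,0],"rotation": [0,0,0],"gripper": 0},{"xyz": [0,0,0],"rotation": [0,0,0],"gripper": 0},{"xyz": [0,0,0],"rotation": [0,0,0],"gripper": 0},{"xyz": [0,0,0],"rotation": [0,0,0],"gripper": 0},{"xyz": [0,0,0],"rotation": [0,0,0],"gripper": 0},{"xyz": [0,0,0],"rotation": [0,0,0],"gripper": 0},{"xyz": [0,0,0.2],"rotation": [0,0,0],"gripper": 0},{"xyz": [0,0,0.6],"rotation": [0,0,0],"gripper": 0},{"xyz": [0,0,1],"rotation": [0,0,0],"gripper": 0}]'

```text
time_s: 14.1
position: [466.2, -172.4, 177.8]
orientation: [-0.356, -3.118, -0.002]
force: [0.8, -0.4, 0.3]
width: 85.5
grasp_force: 0.0
```

Emit:
servo_tool --steps '[{"xyz": [0,0,1],"rotation": [0,0,0],"gripper": 0},{"xyz": [0,0,1],"rotation": [0,0,0],"gripper": 0},{"xyz": [0,0,1],"rotation": [0,0,0],"gripper": 0},{"xyz": [0,1,0],"rotation": [0,0,0],"gripper": 0},{"xyz": [0,1,0],"rotation": [0,0,0],"gripper": 0},{"xyz": [0,1,0],"rotation": [0,0,0],"gripper": 0},{"xyz": [0,1,0],"rotation": [0,0,0],"gripper": 0},{"xyz": [0,1,0],"rotation": [0,0,0],"gripper": 0},{"xyz": [0,1,0],"rotation": [0,0,0],"gripper": 0},{"xyz": [0,1,0],"rotation": [0,0,0],"gripper": 0}]'

```text
time_s: 15.1
position: [467.1, 3.0, 253.7]
orientation: [0.357, 3.121, -0.0]
force: [1.4, 0.5, 0.2]
width: 85.3
grasp_force: 0.0
```

Emit:
servo_tool --steps '[{"xyz": [0,1,0],"rotation": [0,0,0],"gripper": 0},{"xyz": [0,1,0],"rotation": [0,0,0],"gripper": 0},{"xyz": [0,1,0],"rotation": [0,0,0],"gripper": 0},{"xyz": [0,1,0],"rotation": [0,0,0],"gripper": 0},{"xyz": [0,1,0],"rotation": [0,0,0],"gripper": 0},{"xyz": [0,1,0],"rotation": [0,0,0],"gripper": 0},{"xyz": [0,0,0],"rotation": [0,0,0],"gripper": 0}]'

```text
time_s: 15.8
position: [467.2, 154.3, 253.6]
orientation: [0.352, 3.121, 0.002]
force: [-0.6, -1.0, -0.6]
width: 85.0
grasp_force: 0.0
```

```bash
python3 - <<'E'
from proj import *
im=snap('side'); t=snap('top')
c=im['color'][175:255,265:340,::-1]; d=t['color'][170:230,290:350,::-1]
cv2.imwrite('pics/fin.png',np.hstack([cv2.resize(c,(390,450),interpolation=cv2.INTER_CUBIC),cv2.resize(d,(390,390),interpolation=cv2.INTER_CUBIC).__class__((450,390,3),np.uint8)*0+np.pad(cv2.resize(d,(390,390),interpolation=cv2.INTER_CUBIC),((0,60),(0,0),(0,0)))]))
W=world(t); sub=np.zeros(W.shape[:2],bool); sub[170:230,290:350]=1
m=sub&(W[...,2]>135); p=W[m]; d=p[:,:2]-p[:,:2].mean(0); e=np.linalg.svd(d)[2]
print(m.sum(),p.mean(0),np.degrees(np.arctan2(e[0,1],e[0,0]))%180,np.ptp(d@e.T,axis=0),np.median(p[:,2]))
hsv=cv2.cvtColor(t['color'],cv2.COLOR_RGB2HSV); g=sub&(hsv[...,0]>60)&(hsv[...,0]<95)&(hsv[...,1]>70)
for n,k in(('line',g&(W[...,2]>130)),('marks',g&(W[...,2]<95)&(W[...,2]>70))):
    q=W[k][:,:2]; f=np.linalg.svd(q-q.mean(0))[2][0]; print(n,k.sum(),q.mean(0),np.degrees(np.arctan2(f[1],f[0]))%180)
E
```

```text
238 [ 462.50281228 -170.753554    148.05194375] 166.7020468122246 [63.62041741 25.83111479] 148.60942696809806
line 15 [ 463.02553093 -170.40306258] 166.99321407098998
marks 20 [ 452.21169074 -168.66639808] 167.23294316151507
```

View pics/fin.png

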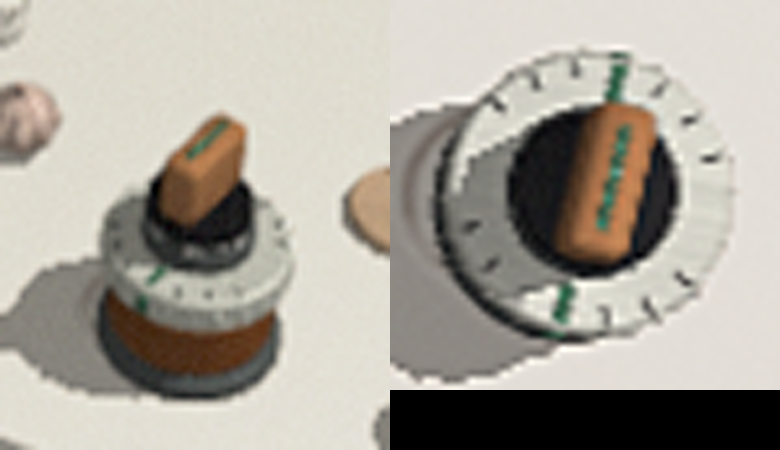

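The knob is seated: its bar top is near 150 mm, where 151 is expected. The bar is at 166.9° and the marks at 167.1°, and the gripper is clear. I hand in.

```bash
python3 -c "
from cell import env
print(env.job_done())"
```

```text
the job is handed in; nothing more can be done
None
```

The knob is fully home on the mill with its bar within about 0.5° of the green marks; it is released, the lemon, garlic, jar and tin were not touched, and the job was handed in at about 16 s. I lined its teeth up with the gaps from the camera image, so they dropped in without rocking, and measured push stayed under about 7 N.

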